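# Seat the pin in the guarded bench press

## Task

Push the bench press's work slide all the way in to its stop, and only then reach down through the window in the top of the guard and press the lever all the way down with the fingertips, so that the ram seats the steel pin in the workpiece. Let the lever spring back up and draw the hand out. Do not touch the guard at any time, pick nothing up, and leave the loose things lying around the press where they are.

Things in the scene. Friction and masses are not known exactly. Their poses are not given: they have to be found in the camera images.
- press: Bench press fixed to the desk: grey base plate 250 x 150 x 12 mm, column at the back, slide track to the right. Origin on the desk straight below the window centre; x points from the window to the column (about away from the robot; turned up to 0.3 rad), y left along the slide's travel, z up. The track spans y -0.27 to 0.065 m at x = 0.065 m (under the ram), rail tops 21 mm above the desk.
- guard: Fixed aluminium and steel cage over the press, never to be touched. Origin and axes as press. Its flat top plate, 6 mm thick, upper face 200 mm above the desk, covers x -0.060 to 0.150 m and y -0.070 to 0.070 m, apart from the window. Below are corner posts and bars; the slide runs in under the bars of the right side.
- window (a point): Centre of the rectangular window in the guard's top plate, level with the plate's upper face (200 mm above the desk); axes as press. The opening is 84 mm along x by 100 mm along y.
- lever_pad (a point): Middle of the top of the lever's black paddle (42 mm along x, 46 mm along y), below the window centre, 10 mm below the guard plate's upper face when up (190 mm above the desk); fully pressed it is 26 mm lower. The lever's pivot is 140 mm behind it (press +x), under the plate, so the pressed paddle slopes down to the front by 0.186 rad.
- lever (a joint): Lever angle in rad: 0 up (at rest), 0.186 fully down at its stop. A spring returns it; pressing the paddle takes about 2 N at first and about 8 to 10 N at the bottom with the pin being seated.
- push_plate (a point): Point on the outer (right, press -y) face of the upright dark steel push plate at the slide's outer end, 58 mm above the desk; axes as press. The plate is 50 mm wide along x, 10 mm thick, top 74 mm above the desk; push anywhere on that face above 30 mm. It moves with the slide along press +y; at home it is at x = 0.065, y = -0.165 m of the press.
- slide (a joint): Travel of the work slide in m: 0 fully out, 0.060 fully in at its stop (workpiece under the ram). It starts between 0 and 0.02, takes about 3 N to push and stays where it is left.
- pin_top (a point): Top of the steel pin, 12 mm across, that stands in the aluminium workpiece block (38 mm square) on the slide, 8 mm proud at the start, 66 mm above the desk.
- pin (a joint): How far the pin has been pressed in, in m: 0 standing proud, 0.008 flush. The ram presses it over the last part of the lever's stroke only when the slide is home; it stays in.
- screw_jar: Loose white screw jar, 64 mm across, 66 mm high, standing in front of the press. Origin at the centre of its underside.
- tape_small: Loose small roll of yellow tape, 60 mm across, 18 mm high, lying in front of the press. Origin at the centre of its underside.
- spool: Loose spool of red thread, 40 mm across, 36 mm high, standing between the guard and the track's outer end, in front of the track. Origin at the centre of its underside.
- screwdriver: Loose screwdriver with an orange handle, 167 mm long, 26 mm high, lying left of the press. Origin at the middle of its length on the desk; it lies along its own y, handle to +y.

How it is judged:
By the outcome, as a careful person would: the job done as asked, in the order asked, and still so for the second after the job is handed in, with the robot touching nothing.
It also fails if it takes over 45 s, if anything falls off the work surface, if the arm or the gripper's body presses on something with over 40 N, if the wrist force passes 120 N, or if a joint passes its speed limit or range.

## Robot

A 6-joint arm with a two-finger parallel gripper is mounted at the origin on a cart in front of the work surface, level with it; the furniture and walls round the work are solid. World frame = base frame: x ahead of the robot, y to its left, z up, the work surface at z = 0. Lengths are in m, angles in rad, forces in N, time in s.
With the tool pointing down it reaches from about 0.375 to 0.9 m from the base axis. Payload 3.1 kg.
Tool frame: the origin (TCP) lies between the finger pads; the fingertips stand 17 mm ahead of it and the grasp point (between the pads) lies 2 mm behind it; z points along the fingers, y is the line along which they close (so a half turn about z gives the same grasp; the last joint's range is limited). The gripper opens to 85 mm and grips with 20 to 120 N. Pads are 22 mm wide; open, the fingers measure 114 mm over their backs; the gripper's body (76 mm by 85 mm) begins 54 mm behind the grasp point. The pads swing forward as they close: fully open they stand 13 mm farther back than shut.
Start: joints at [-1.29, 0.527, 1.433, -0, 1.181, -0.178], TCP at [0.277, -0.56, 0.248] pointing down, gripper open.
Joint ranges: [-3.08, 3.08], [-0.75, 2.2], [0.22, 2.44], [-1.43, 4.57], [0, 2.65], [-2.85, 2.85]. Speed limits (rad/s): [2.79, 2.79, 3.14, 3.14, 3.14, 3.14].

## Interface

Orientations are given as a unit quaternion [x, y, z, w].
In Python, from station import sense, vision, order gives the robot as it stands.
- The arm moves only by the shell command python3 -m crank 'ROWS' [OPENING] [FORCE]. ROWS is JSON, a list of rows, each an object with "dp": the shift along the world's x, y, z in units of 30 mm (1.0 is 30 mm), a list of three; "angular": the turn, a rotation vector about the world's x, y, z in degrees, a list of three. In form: [{"dp": [dx, dy, dz], "angular": [ax, ay, az]}, ...]. A call has 1 to 20 rows; each row shifts and turns the commanded pose from where the row before left it; what a row does not reach is not made up. A row lasts 1/10 s, in which the tool goes at most 50 mm and 8.59 degrees, less where a joint would pass 70% of its speed; a pose out of reach is approached as far as the arm can. A call is refused whole if a number of a shift passes 1 or a number of a turn 8.59, either way. A call with a gripper value outside its range is refused whole. OPENING is the closure, from 0 (fully open) to 1 (shut), set as the call begins (- or left out, the last holds). The fingers move at their own pace and stop on an object; FORCE is the grip in N (left out, the last holds). Time passes only in rows, so rows that do not move let the fingers close. It gives the time, the measured TCP pose, the force, the opening and the grip force at its end, in the units of the state.
- sense(): the state, without advancing time (a new reading comes with each control period).
- vision.snapshot(name): name is "side" or "top"; returns a dict with "image" (480x640x3 uint8, blue, green, red), "range_z" (480x640 float32, m along the optical axis (not along the pixel's ray), 0 where there is no reading), "mtx" (3x3 intrinsics, pixels), "pose" (4x4, takes a point from camera to world coordinates). Camera axes: x right, y down, z forward; pixel columns grow to the right and rows downward; lengths in m; the calibration is good to about 2 mm. A picture is of the moment at which its call begins.
- order.sign_off(): hands the job in; it is judged then, once.
The state is a dict: "t": time; "q": joint angles; "qd": joint speeds; "tau": joint torques, N m; "tcp_pos": TCP position; "tool_rot": TCP orientation; "force": force on the tool from outside, world axes, zero at the start; "ft_torque": the same for the moment, N m; "finger_gap": opening from 0.0 (shut) to 1.0 (fully open); "gripper_force": force on a finger pad.
Only numpy, scipy, OpenCV 4.12 (cv2) and the standard library are available. Lean on these libraries where they do the work, as an engineer would, in place of code of your own. Each camera call takes 0.05 s, during which the arm holds its last target. There are 200 camera calls.

## Working session

There is one attempt and no reset: what is moved stays moved. The work goes in short steps, Python scripts to look and compute and a shell command to move; the robot and the scene stay as the last step left them, time stands still between calls to the robot, and variables do not carry over. Pictures are saved under pics/ and viewed, at most 10 in all, crops included, and the job is handed in when it is done.

```bash
mkdir -p pics; ls; python3 - <<'E'
from station import sense, vision
import cv2,numpy as np
s=sense();print(s['t'],s['tcp_pos'],s['tool_rot'],s['force'],s['finger_gap'])
for n in('top','side'):
    d=vision.snapshot(n);cv2.imwrite(f'pics/{n}0.png',d['image']);np.savez(f'{n}0.npz',**d);print(n,d['mtx'].round(1).tolist(),d['pose'].round(3).tolist())
E
```

```text
pics
0.0 [ 0.27664326 -0.55971027  0.24734866] [ 9.73803183e-01  2.27390072e-01 -4.30556019e-05 -1.05575361e-03] [ 0.12984557 -0.19203828  1.00463021] 0.9986133175135229
top [[455.8, 0.0, 319.2], [0.0, 455.8, 244.8], [0.0, 0.0, 1.0]] [[-0.029, -0.985, 0.17, 0.374], [-0.999, 0.033, 0.016, 0.175], [-0.021, -0.169, -0.985, 0.985], [0.0, 0.0, 0.0, 1.0]]
side [[448.1, 0.0, 325.8], [0.0, 448.1, 237.0], [0.0, 0.0, 1.0]] [[0.998, -0.035, 0.051, 0.484], [-0.062, -0.561, 0.825, -0.64], [-0.0, -0.827, -0.562, 0.674], [0.0, 0.0, 0.0, 1.0]]
```

View pics/top0.png

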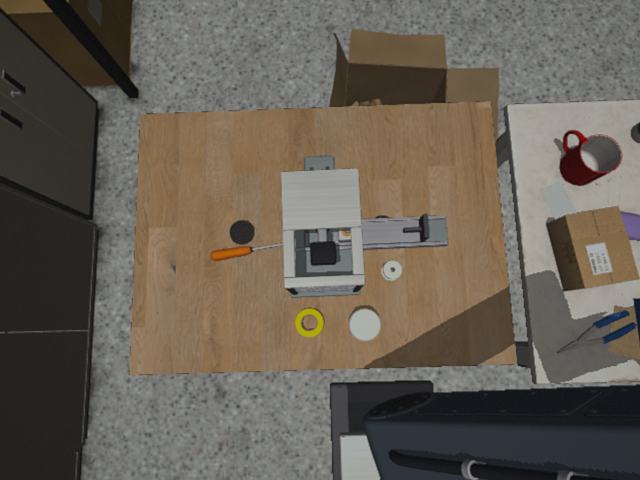

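View pics/side0.png

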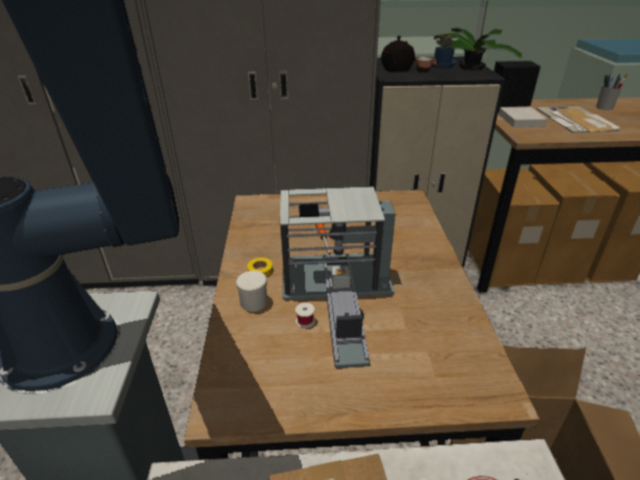

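The top view shows the guard plate at about (282–360, 170–290), the black paddle at (322,253), the push plate at (423,228) and the spool at (392,270). In the side view the push plate is at (348,322). Next I'll measure the guard from the range image.

```bash
cat > h.py <<'E'
import numpy as np,cv2
def load(n): return dict(np.load(n+'.npz'))
def cloud(d):
    v,u=np.mgrid[:480,:640];z=d['range_z'];K=d['mtx']
    p=np.stack([(u-K[0,2])/K[0,0]*z,(v-K[1,2])/K[1,1]*z,z],-1)
    P=p@d['pose'][:3,:3].T+d['pose'][:3,3];P[z==0]=np.nan;return P
def ray(d,u,v,h):
    r=d['pose'][:3,:3]@np.linalg.solve(d['mtx'],[u,v,1.]);o=d['pose'][:3,3];return o+r*(h-o[2])/r[2]
def toplane(d,uv,h): return np.array([ray(d,*p,h)[:2] for p in uv])
E
python3 - <<'E'
from h import *
d=load('top0');P=cloud(d);u0,v0=260,150
Z=P[...,2]
m=((Z>.193)&(Z<.212)).astype(np.uint8);m[:,:270]=0;m[:,372:]=0;m[:160]=0;m[300:]=0
pad=(d['image'].max(-1)<45)&(m>0)
n,l,st,c=cv2.connectedComponentsWithStats(m)
print(st[1:].tolist())
k=1+st[1:,4].argmax();cs,_=cv2.findContours((l==k).astype(np.uint8),cv2.RETR_CCOMP,cv2.CHAIN_APPROX_NONE)
for c in cs:
    if len(c)<30: continue
    w=toplane(d,c[:,0],.2);r=cv2.minAreaRect((w*1000).astype(np.float32));print('rect mm',r)
print('plate z',np.nanmedian(Z[l==k]))
b=cv2.inRange(d['image'],(0,0,0),(50,50,50));b[:,:300]=0;b[:,345:]=0;b[:235]=0;b[270:]=0
n,l,st,c=cv2.connectedComponentsWithStats(b);k=1+st[1:,4].argmax();print('pad',st[k],c[k],ray(d,*c[k],.19),np.nanmedian(Z[l==k]))
cs,_=cv2.findContours((l==k).astype(np.uint8),0,1);print(cv2.minAreaRect((toplane(d,cs[0][:,0],.19)*1000).astype(np.float32)))
# push plate top
q=(Z>.066)&(Z<.085);q[:,:400]=0;q[:,450:]=0;q[:200]=0;q[255:]=0
print('pp',q.sum(),np.nanmean(P[q],0)); 
cs,_=cv2.findContours(q.astype(np.uint8),0,1)
for c in cs:
  if len(c)>5:print(cv2.minAreaRect((toplane(d,c[:,0],.074)*1000).astype(np.float32)))
a=cv2.resize(d['image'][155:305,265:465],None,fx=4,fy=4,interpolation=2);cv2.imwrite('pics/c1.png',a)
s=load('side0');a=cv2.resize(s['image'][175:375,230:430],None,fx=3,fy=3,interpolation=2);cv2.imwrite('pics/c2.png',a)
E
```

```text
[[328, 168, 1, 1, 1], [281, 168, 84, 120, 6522], [330, 246, 1, 1, 1]]
rect mm ((541.6343994140625, 181.3961181640625), (209.35162353515625, 139.4989471435547), 0.6787887811660767)
rect mm ((496.75421142578125, 180.6351318359375), (86.73236083984375, 103.31893920898438), 0.6919114589691162)
plate z 0.19921756892966513
pad [309 241  28  24 574] [322.99825784 253.00174216] [0.49579412 0.18087982 0.19      ] 0.1891904203802396
((495.8367004394531, 181.61358642578125), (41.5933952331543, 45.973480224609375), 2.672159433364868)
pp 132 [ 0.56347513 -0.02904653  0.07295029]
((563.44287109375, -28.86874771118164), (48.101585388183594, 11.117433547973633), 0.6420247554779053)
```

View pics/c1.png

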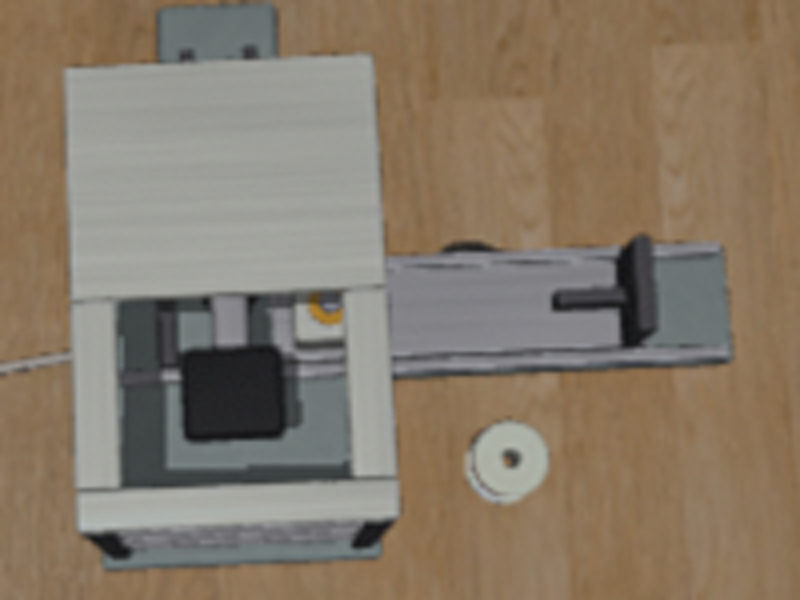

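View pics/c2.png

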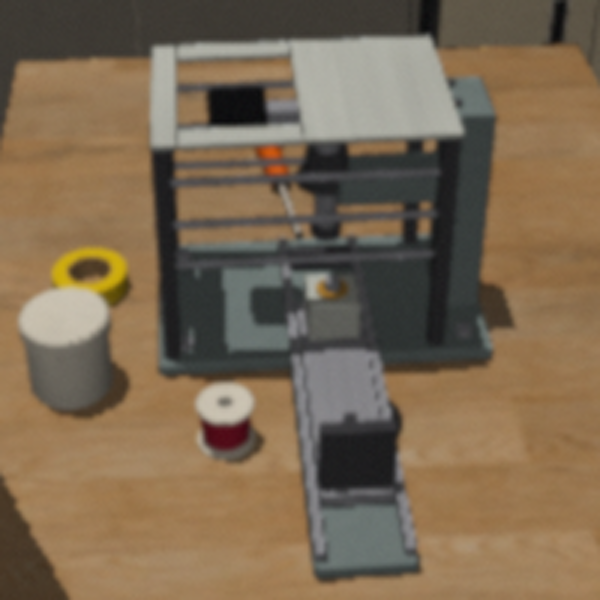

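Guard, paddle and push plate sizes all match what was given. That puts the press at yaw ≈ 0.7° and the window at (0.496, 0.181). The push plate's outer face is at y ≈ -0.034 and x = 0.563, so about 51 mm of slide travel remains. I'll shut the gripper and approach the push plate.

```bash
python3 -m crank '[{"dp":[0.6,0.96,0],"angular":[0,0,-1.6]},{"dp":[0.6,0.96,0],"angular":[0,0,-1.6]},{"dp":[0.6,0.96,0],"angular":[0,0,-1.6]},{"dp":[0.6,0.96,0],"angular":[0,0,-1.6]},{"dp":[0.6,0.96,0],"angular":[0,0,-1.6]},{"dp":[0.6,0.96,0],"angular":[0,0,-1.6]},{"dp":[0.6,0.96,0],"angular":[0,0,-1.6]},{"dp":[0.6,0.96,0],"angular":[0,0,-1.6]},{"dp":[0.6,0.96,0],"angular":[0,0,-1.6]},{"dp":[0.6,0.96,0],"angular":[0,0,-1.6]},{"dp":[0.6,0.96,0],"angular":[0,0,-1.6]},{"dp":[0.6,0.96,0],"angular":[0,0,-1.6]},{"dp":[0.6,0.96,0],"angular":[0,0,-1.6]},{"dp":[0.6,0.96,0],"angular":[0,0,-1.6]},{"dp":[0.6,0.96,0],"angular":[0,0,-1.6]},{"dp":[0.6,0.96,0],"angular":[0,0,-1.6]},{"dp":[0,0,0],"angular":[0,0,0]},{"dp":[0,0,0],"angular":[0,0,0]}]' 1 30
```

```text
t: 1.9
tcp_pos: [0.5646, -0.0989, 0.2478]
tool_rot: [1.0, 0.007, -0.001, 0.0]
force: [-0.2, 0.4, 1.0]
finger_gap: 0.005
gripper_force: 0.0
```

```bash
python3 -m crank '[{"dp":[0,0,-0.9],"angular":[0,0,0]},{"dp":[0,0,-0.9],"angular":[0,0,0]},{"dp":[0,0,-0.9],"angular":[0,0,0]},{"dp":[0,0,-0.9],"angular":[0,0,0]},{"dp":[0,0,-0.9],"angular":[0,0,0]},{"dp":[0,0,-0.9],"angular":[0,0,0]},{"dp":[0,0,-0.9],"angular":[0,0,0]},{"dp":[0,0,0],"angular":[0,0,0]},{"dp":[0,0.4,0],"angular":[0,0,0]},{"dp":[0,0.4,0],"angular":[0,0,0]},{"dp":[0,0.4,0],"angular":[0,0,0]},{"dp":[0,0.3,0],"angular":[0,0,0]},{"dp":[0,0.2,0],"angular":[0,0,0]},{"dp":[0,0.2,0],"angular":[0,0,0]},{"dp":[0,0,0],"angular":[0,0,0]}]'
python3 - <<'E'
from station import vision
import cv2,numpy as np
d=vision.snapshot('side');cv2.imwrite('pics/s1.png',cv2.resize(d['image'][150:390,200:440],None,fx=2.5,fy=2.5))
E
```

```text
t: 3.4
tcp_pos: [0.565, -0.0417, 0.0596]
tool_rot: [1.0, 0.006, 0.0, -0.0]
force: [-0.1, 0.3, -1.0]
finger_gap: 0.0
gripper_force: 0.0
```

View pics/s1.png

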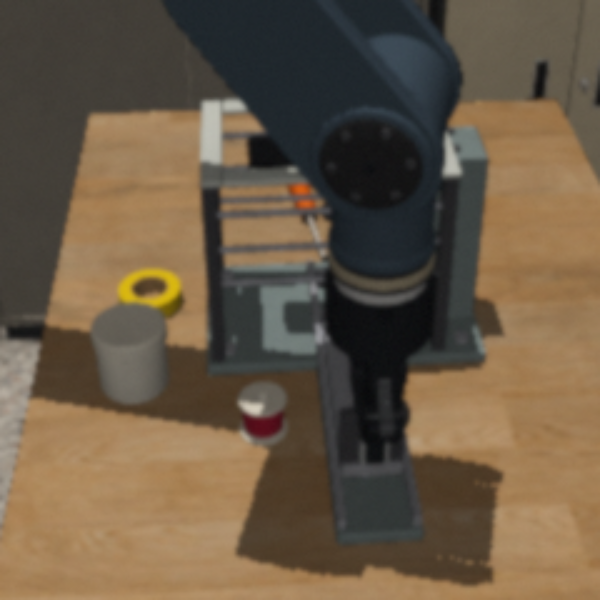

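The fingers stand centred in front of the push plate, at about (375,430) in the crop, and clear of the spool. I'll go on pushing.

```bash
python3 -m crank '[{"dp":[0,0.25,0],"angular":[0,0,0]},{"dp":[0,0.25,0],"angular":[0,0,0]},{"dp":[0,0.25,0],"angular":[0,0,0]},{"dp":[0,0.25,0],"angular":[0,0,0]},{"dp":[0,0,0],"angular":[0,0,0]}]';python3 -m crank '[{"dp":[0,0.2,0],"angular":[0,0,0]},{"dp":[0,0.1,0],"angular":[0,0,0]},{"dp":[0,0,0],"angular":[0,0,0]}]'
```

```text
t: 3.95
tcp_pos: [0.5647, -0.011, 0.0592]
tool_rot: [1.0, 0.006, -0.0, -0.0]
force: [0.2, -0.2, -0.1]
finger_gap: 0.001
gripper_force: 0.0
t: 4.25
tcp_pos: [0.5646, -0.0028, 0.0592]
tool_rot: [1.0, 0.006, -0.0, -0.0]
force: [0.3, -0.2, 0.4]
finger_gap: 0.0
gripper_force: 0.0
```

No reaction force showed while pushing, so I'll check with both cameras.

```bash
python3 - <<'E'
from station import vision,sense
import cv2,numpy as np
from h import *
print(sense()['force'],sense()['ft_torque'])
a=vision.snapshot('side');b=vision.snapshot('top')
f=lambda i,y,x:cv2.resize(i[y:y+200,x:x+200],(400,400))
cv2.imwrite('pics/s2.png',np.hstack([f(a['image'],180,240),f(b['image'],130,270)]))
E
```

```text
[ 0.31389916 -0.15725828  0.40303918] [ 0.04270779 -0.02688738  0.00383519]
```

View pics/s2.png

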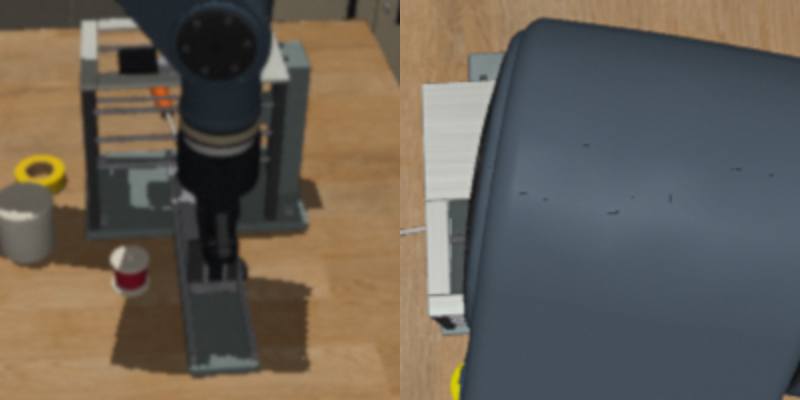

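```bash
cat > chk.py <<'E'
from station import vision
from h import *
for n in('side','top'):
    d=vision.snapshot(n);P=cloud(d).reshape(-1,3);np.savez(n+'1.npz',**d)
    m=(P[:,0]>.42)&(P[:,0]<.66)&(P[:,1]>.09)&(P[:,1]<.26)&(P[:,2]>.215);print(n,m.sum(),P[m].min(0) if m.any() else '')
    m=(P[:,0]>.3)&(P[:,0]<.75)&(P[:,1]>-.2)&(P[:,1]<.5)&(P[:,2]>.215);Q=P[m];print('arm ymax by z',[(h,Q[(Q[:,2]>h)&(Q[:,2]<h+.05),1].max().round(3)) for h in (.22,.27,.32,.37,.42,.5) if ((Q[:,2]>h)&(Q[:,2]<h+.05)).any()])
E
python3 chk.py
```

```text
side 0 
arm ymax by z [(0.22, np.float64(0.002)), (0.27, np.float64(-0.002)), (0.32, np.float64(0.046)), (0.37, np.float64(0.054)), (0.42, np.float64(0.064)), (0.5, np.float64(0.194))]
top 13694 [0.42       0.09000092 0.73050145]
arm ymax by z []
```

The slide is moving with the fingers (its end has shifted along the track) and the arm is well above the guard. I'll push on in small rows until the stop shows in the force.

```bash
python3 -m crank '[{"dp":[0,0.1,0],"angular":[0,0,0]},{"dp":[0,0.1,0],"angular":[0,0,0]}]';python3 -m crank '[{"dp":[0,0.1,0],"angular":[0,0,0]}]'; python3 -m crank '[{"dp":[0,0.1,0],"angular":[0,0,0]}]'
```

```text
t: 4.65
tcp_pos: [0.5648, 0.0021, 0.0593]
tool_rot: [1.0, 0.006, -0.0, 0.0]
force: [-0.7, -2.1, 0.0]
finger_gap: 0.003
gripper_force: 1.4
t: 4.75
tcp_pos: [0.565, 0.003, 0.0593]
tool_rot: [1.0, 0.008, -0.0, 0.002]
force: [-2.9, -21.2, -0.6]
finger_gap: 0.001
gripper_force: 10.5
t: 4.85
tcp_pos: [0.565, 0.0032, 0.0594]
tool_rot: [1.0, 0.009, -0.0, 0.005]
force: [-4.7, -32.8, -0.5]
finger_gap: -0.002
gripper_force: 16.0
```

The stop was felt at TCP y = 0.003 (33 N), where it was predicted. I'll back off, rise and check the slide.

```bash
python3 -m crank '[{"dp":[0,-0.4,0],"angular":[0,0,0]},{"dp":[0,-0.6,0],"angular":[0,0,0]},{"dp":[0,-0.6,0],"angular":[0,0,0]},{"dp":[0,0,0],"angular":[0,0,0]},{"dp":[0,0,1],"angular":[0,0,0]},{"dp":[0,0,1],"angular":[0,0,0]},{"dp":[0,0,1],"angular":[0,0,0]},{"dp":[0,0,1],"angular":[0,0,0]},{"dp":[0,0,1],"angular":[0,0,0]},{"dp":[0,0,1],"angular":[0,0,0]},{"dp":[0,0,1],"angular":[0,0,0]},{"dp":[0,0,1],"angular":[0,0,0]},{"dp":[0,0,0],"angular":[0,0,0]}]'
python3 - <<'E'
from station import vision
from h import *
for n in('side','top'):
    d=vision.snapshot(n);np.savez(n+'2.npz',**d);P=cloud(d).reshape(-1,3)
    m=(abs(P[:,0]-.563)<.02)&(P[:,1]>-.06)&(P[:,1]<.06)&(P[:,2]>.045)&(P[:,2]<.08);Q=P[m];print(n,m.sum(),np.percentile(Q[:,1],[2,20,50,80]) if m.any() else '')
    if n=='side':cv2.imwrite('pics/s3.png',cv2.resize(d['image'][150:390,200:440],None,fx=2.5,fy=2.5))
E
```

```text
t: 6.15
tcp_pos: [0.5671, -0.0387, 0.3039]
tool_rot: [1.0, 0.006, 0.005, 0.001]
force: [0.3, -0.0, 0.2]
finger_gap: -0.004
gripper_force: 0.0
side 280 [0.01528819 0.01663908 0.01779728 0.0197098 ]
top 183 [0.01728723 0.02094096 0.02635706 0.03602024]
```

View pics/s3.png

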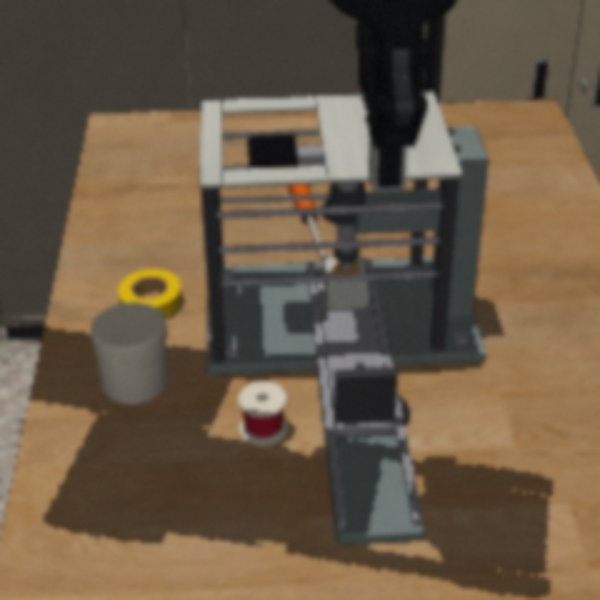

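The push plate is home: face measured at y = 0.017, and the block stands under the ram at (347,285) in the crop. Nothing else has moved. Next I'll go over the window.

```bash
python3 -m crank '[{"dp":[-0.32,0.915,0],"angular":[0,0,0]},{"dp":[-0.32,0.915,0],"angular":[0,0,0]},{"dp":[-0.32,0.915,0],"angular":[0,0,0]},{"dp":[-0.32,0.915,0],"angular":[0,0,0]},{"dp":[-0.32,0.915,0],"angular":[0,0,0]},{"dp":[-0.32,0.915,0],"angular":[0,0,0]},{"dp":[-0.32,0.915,0],"angular":[0,0,0]},{"dp":[-0.32,0.915,0],"angular":[0,0,0]},{"dp":[0,0,0],"angular":[0,0,0]},{"dp":[0,0,-0.6],"angular":[0,0,0]},{"dp":[0,0,-0.6],"angular":[0,0,0]},{"dp":[0,0,-0.6],"angular":[0,0,0]},{"dp":[0,0,-0.5],"angular":[0,0,0]},{"dp":[0,0,0],"angular":[0,0,0]}]'
python3 - <<'E'
from station import vision
from h import *
d=vision.snapshot('side');P=cloud(d).reshape(-1,3);m=(P[:,0]>.43)&(P[:,0]<.55)&(P[:,1]>.10)&(P[:,1]<.22)&(P[:,2]>.208)&(P[:,2]<.25);Q=P[m];print(m.sum(),Q.min(0),Q.max(0))
cv2.imwrite('pics/s4.png',cv2.resize(d['image'][130:290,230:430],None,fx=3.5,fy=3.5))
E
```

```text
t: 7.65
tcp_pos: [0.4857, 0.1794, 0.2271]
tool_rot: [1.0, 0.006, -0.004, 0.001]
force: [-0.0, 0.2, 0.2]
finger_gap: -0.001
gripper_force: 0.0
153 [0.47514666 0.16324469 0.20974081] [0.49631597 0.17704515 0.24831472]
```

View pics/s4.png

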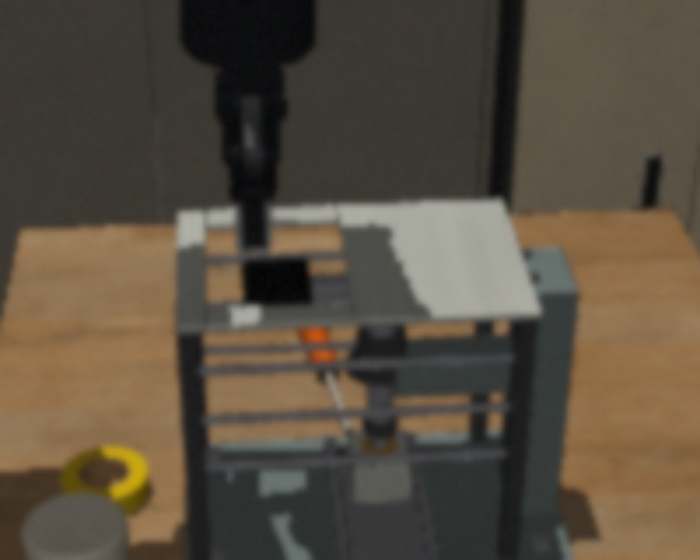

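The fingers hang over the front part of the window at x 0.475–0.496, clear of its edges. I'll shift 5 mm back toward the centre and press down.

```bash
python3 -m crank '[{"dp":[0.17,0.03,0],"angular":[0,0,0]},{"dp":[0,0,-0.2],"angular":[0,0,0]},{"dp":[0,0,-0.2],"angular":[0,0,0]},{"dp":[0,0,-0.2],"angular":[0,0,0]},{"dp":[0,0,-0.2],"angular":[0,0,0]},{"dp":[0,0,0],"angular":[0,0,0]}]'; python3 -m crank '[{"dp":[0,0,-0.2],"angular":[0,0,0]},{"dp":[0,0,-0.2],"angular":[0,0,0]},{"dp":[0,0,-0.1],"angular":[0,0,0]},{"dp":[0,0,0],"angular":[0,0,0]}]'
```

```text
t: 8.3
tcp_pos: [0.4928, 0.1809, 0.2057]
tool_rot: [1.0, 0.006, -0.001, 0.0]
force: [-1.0, -0.6, 2.4]
finger_gap: 0.003
gripper_force: 1.2
t: 8.7
tcp_pos: [0.493, 0.181, 0.1912]
tool_rot: [1.0, 0.006, -0.0, -0.0]
force: [-2.4, -1.4, 3.2]
finger_gap: 0.003
gripper_force: 2.4
```

```bash
python3 -m crank '[{"dp":[0,0,-0.15],"angular":[0,0,0]},{"dp":[0,0,-0.1],"angular":[0,0,0]},{"dp":[0,0,0],"angular":[0,0,0]}]'; for i in 1 2 3; do python3 -m crank '[{"dp":[0,0,-0.07],"angular":[0,0,0]},{"dp":[0,0,0],"angular":[0,0,0]}]' | grep -E 'tcp|force'; done
```

```text
t: 9.0
tcp_pos: [0.4934, 0.181, 0.184]
tool_rot: [1.0, 0.006, 0.001, -0.0]
force: [-1.5, -0.4, 5.6]
finger_gap: -0.0
gripper_force: 3.0
tcp_pos: [0.4936, 0.181, 0.1822]
force: [-1.3, -0.5, 7.3]
gripper_force: 3.5
tcp_pos: [0.4938, 0.1811, 0.1809]
force: [-2.7, -0.8, 11.8]
gripper_force: 5.8
tcp_pos: [0.4939, 0.1811, 0.1803]
force: [-5.7, -1.4, 20.3]
gripper_force: 10.9
```

```bash
python3 -m crank '[{"dp":[0,0,-0.07],"angular":[0,0,0]},{"dp":[0,0,0],"angular":[0,0,0]},{"dp":[0,0,0],"angular":[0,0,0]}]' | grep -E 'tcp|force'
python3 -c "
from station import vision
import cv2
cv2.imwrite('pics/s5.png',cv2.resize(vision.snapshot('side')['image'][170:300,270:400],None,fx=4,fy=4,interpolation=2))"
```

```text
tcp_pos: [0.4939, 0.1811, 0.1797]
force: [-8.5, -1.7, 30.7]
gripper_force: 16.0
```

View pics/s5.png

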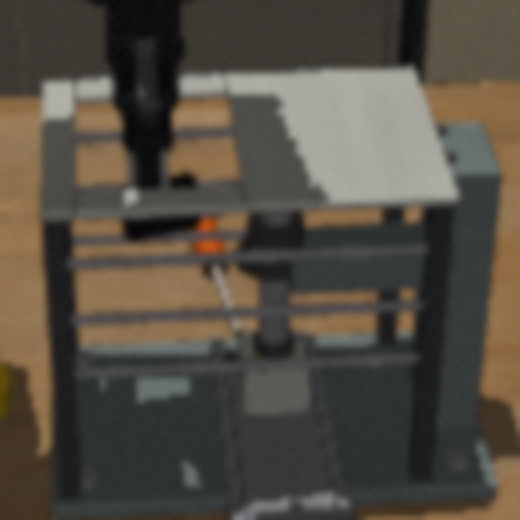

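The paddle is down and sloped at (155,215), the ram is on the block at (272,345), and the force rose stiffly to 31 N, so the lever is at its stop. I'll raise slowly, draw out and check.

```bash
python3 -m crank '[{"dp":[0,0,0.3],"angular":[0,0,0]},{"dp":[0,0,0.3],"angular":[0,0,0]},{"dp":[0,0,0.3],"angular":[0,0,0]},{"dp":[0,0,0.3],"angular":[0,0,0]},{"dp":[0,0,0.6],"angular":[0,0,0]},{"dp":[0,0,0.8],"angular":[0,0,0]},{"dp":[0,0,0.9],"angular":[0,0,0]},{"dp":[0,0,0.9],"angular":[0,0,0]},{"dp":[0.2,-0.9,0],"angular":[0,0,0]},{"dp":[0.2,-0.9,0],"angular":[0,0,0]},{"dp":[0,-0.9,0],"angular":[0,0,0]},{"dp":[0,-0.9,0],"angular":[0,0,0]},{"dp":[0,-0.9,0],"angular":[0,0,0]},{"dp":[0,-0.9,0],"angular":[0,0,0]},{"dp":[0,-0.9,0],"angular":[0,0,0]},{"dp":[0,-0.9,0],"angular":[0,0,0]},{"dp":[0,-0.9,0],"angular":[0,0,0]},{"dp":[0,-0.9,0],"angular":[0,0,0]},{"dp":[0,-0.9,0],"angular":[0,0,0]},{"dp":[0,0,0],"angular":[0,0,0]}]'
python3 -m crank '[{"dp":[-0.9,-0.9,0],"angular":[0,0,0]},{"dp":[-0.9,-0.9,0],"angular":[0,0,0]},{"dp":[-0.9,-0.9,0],"angular":[0,0,0]},{"dp":[-0.9,-0.9,0],"angular":[0,0,0]},{"dp":[-0.9,-0.9,0],"angular":[0,0,0]},{"dp":[0,-0.9,0],"angular":[0,0,0]},{"dp":[0,-0.9,0],"angular":[0,0,0]},{"dp":[0,-0.9,0],"angular":[0,0,0]},{"dp":[0,0,0],"angular":[0,0,0]}]'
python3 - <<'E'
from station import vision
from h import *
a=vision.snapshot('side');b=vision.snapshot('top')
P=cloud(b);b0=load('top0');print('pad z',np.nanmedian(P[248:258,316:328,2]))
df=cv2.absdiff(b['image'],b0['image']).max(-1)
print('diff at spool,jar,tape,driver',[int((df[y-14:y+14,x-14:x+14]>60).sum()) for x,y in((392,270),(365,324),(310,323),(232,254))])
P=cloud(a);m=(abs(P[...,0]-.56)<.018)&(abs(P[...,1]-.181)<.025)&(P[...,2]>.05)&(P[...,2]<.08);print('block',m.sum(),P[m][:,2].max() if m.any() else '', np.median(P[m],0))
f=lambda i,y,x:cv2.resize(i[y:y+150,x:x+150],(400,400),interpolation=2)
cv2.imwrite('pics/s6.png',np.hstack([f(a['image'],180,270),f(b['image'],155,270)]))
E
```

```text
t: 11.95
tcp_pos: [0.5057, -0.1192, 0.307]
tool_rot: [1.0, 0.004, 0.0, 0.001]
force: [1.0, 0.5, 0.0]
finger_gap: -0.001
gripper_force: 0.0
t: 12.85
tcp_pos: [0.3707, -0.335, 0.3073]
tool_rot: [1.0, 0.005, 0.001, 0.001]
force: [-0.2, 0.0, 0.9]
finger_gap: 0.001
gripper_force: 0.0
pad z 0.18960123858568734
diff at spool,jar,tape,driver [0, 0, 0, 0]
block 158 0.07997549357782008 [0.55995949 0.17508162 0.05719514]
```

View pics/s6.png

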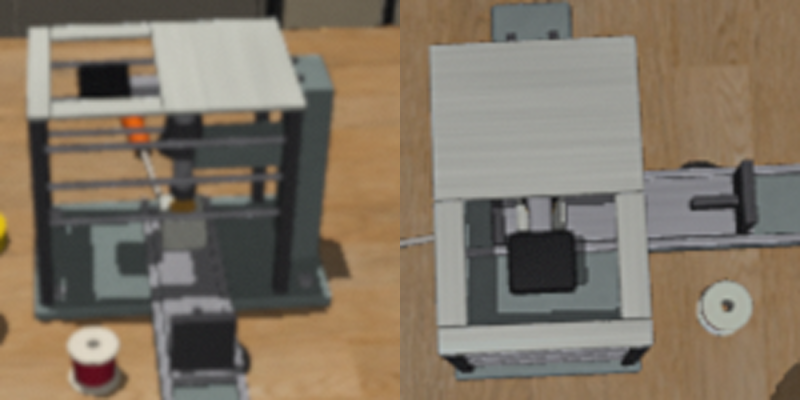

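The lever is back up (pad at 0.190 m), the slide is home, no pin stands proud under the ram, and the loose things haven't moved. I'll hand the job in.

```bash
python3 -c "
from station import order
print(order.sign_off())"
```

```text
the job is handed in; nothing more can be done
None
```

The job is handed in: the slide went in to its stop, the lever was pressed fully down and sprang back up, the pin looks seated, the loose things did not move, and I saw no contact with the guard.

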